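# Assemble a slim two-tier lunch box in its gift carton base

### The arm

A 6-joint arm with a two-finger parallel gripper is mounted at the origin on the work surface. World frame = base frame: x ahead of the robot, y to its left, z up, the work surface at z = 0. Lengths are in m, angles in rad, forces in N, time in s.
With the tool pointing down it reaches from about 0.3 to 1 m from the base axis. Payload 5.1 kg.
Tool frame: the origin (TCP) lies at the very end of the fingers, on their centre line; the grasp point (between the pads) lies 19 mm behind it; y points along the fingers, x is the direction in which the jaws open and shut, and the axes are right-handed (so a half turn about y gives the same grasp; the last joint's range is limited). The gripper opens to 95 mm and grips with 3 to 60 N. Pads are 20 mm wide; open, the fingers measure 119 mm over their backs; the gripper's body (75 mm by 180 mm) begins 59 mm behind the grasp point.
Start: joints at [1.188, 0.124, 1.65, -0, 1.367, -0.083], TCP at [0.192, 0.621, 0.215] pointing down, gripper open.
Joint ranges: [-2.61, 2.61], [-1.02, 2.33], [0.03, 2.71], [-1.35, 4.49], [0.32, 2.68], [-2.91, 2.91]. Speed limits (rad/s): [2.57, 2.57, 3.14, 3.14, 3.14, 3.14].

### API

Orientations are given as a unit quaternion [w, x, y, z].
In Python, from workcell import bot gives the robot as it stands. The module is installed in compiled form; this text tells all that it offers.
- The arm moves only by the tool move_arm, never from a script. Its argument "targets" is a list that holds one entry, the list of rows, each a list of 7 numbers: the turn, a rotation vector about the tool's x, y, z in units of 10 degrees (1.0 is 10 degrees), then the shift along the tool's x, y, z in units of 40 mm (1.0 is 40 mm), then the gripper command: -1 is shut, 1 is fully open, values between are in proportion. A call has 1 to 8 rows; each row is the pose to reach, as a shift and turn from the pose commanded when the call began, along the tool's axes at that moment; what a row does not reach only later rows make up. A row lasts 1/8 s, in which the tool goes at most 62.5 mm and 10.7 degrees, less where a joint would pass 70% of its speed; a pose out of reach is approached as far as the arm can. A call with a gripper value outside its range is refused whole. The fingers move at their own pace and stop on an object; "squeeze" is the grip in N (left out, the last holds). Time passes only in rows, so rows that repeat a pose let the fingers close. It gives the time, the measured TCP pose, the force and the opening at its end, in the units of the state.
- bot.observe(): the state, without advancing time (a new reading comes with each control period).
- bot.capture(name): name is "scene" or "side" or "wrist"; returns a dict with "image" (384x512x3 uint8, red, green, blue), "mtx" (3x3 intrinsics, pixels), "T" (4x4, takes a point from camera to world coordinates). Camera axes: x right, y up, looking along -z (the intrinsics and any distortion apply to the point x, -y, -z); pixel columns grow to the right and rows downward; lengths in m; the calibration is good to about 2 mm. The wrist camera is an equidistant fisheye: a pixel r from the principal point sees the ray r / f radians off the axis. A picture is of the moment at which its call begins. There is no depth.
- bot.job_done(): hands the job in, once; it reports no verdict.
The state is a dict: "time": time; "q": joint angles; "dq": joint speeds; "effort": joint torques, N m; "ee_pos": TCP position; "tool_rot": TCP orientation; "wrist_force": force on the tool from outside, world axes, zero at the start; "torque": the same for the moment, N m; "grip_width": opening from 0.0 (shut) to 1.0 (fully open).
Only numpy, scipy, OpenCV 4.12 (cv2) and the standard library are available. Lean on these libraries where they do the work, as an engineer would, in place of code of your own. Each camera call takes 0.05 s, during which the arm holds its last target. There are 200 camera calls.

### The job

Put the slim lunch box together in the lime-edged gift base, one part at a time from the bottom up: the deep undivided tier goes into the base, the rimmed middle lid onto it, then the shallow partitioned tier, and last the outer lid with the grip ridge. Seat each part fully and level before you fetch the next, and leave the finished box standing square in the base. Do not push the tape, knife, stapler, cards or scissors out of place.

Things in the scene. Friction and masses are not known exactly. Their poses are not given: they have to be found in the camera images.
- gift_base: Shallow bottom half of a gift carton, fixed: lime-edged white card tray 182 x 96 mm, 18 mm high, with one open recess 158 (along x) x 72 mm; the recess floor lies 3 mm above the origin, its walls rise 15 mm above that floor. Origin: centre of underside, on the table; x along the length, z up.
- deep_tier: Lower box of the lunch box: slate-grey plastic, open top, undivided, 150 x 64 x 50 mm high, walls 3 mm, mouth 144 x 58, lower edge bevelled 3 mm. About 0.15 kg. Has 4 mm of play per side in the gift base's recess. All four parts lie right way up and look the same after a half turn: either way round will do. Origin: centre of underside; x along length, z up.
- middle_lid: Slate-grey lid 24 mm high, from above a very shallow tray: foot 136 x 50, 6 high (bevelled); body 150 x 64 from 6 to 24 mm, its top a sunken panel 144 x 58, 12 deep, in a 3 mm rim. Foot drops into the deep tier's mouth (4 mm play per side), body rests on its rim: origin then 44 mm above that tier's. About 0.08 kg. Origin: centre of underside; x along length, z up.
- shallow_tier: Slate-grey open box 40 mm high, a partition across its middle (6 mm below rim): foot 136 x 50, 5 high (bevelled); box 150 x 64 above, walls 3, mouth 144 x 58. Foot drops into the middle lid's sunken top (4 mm play per side), box rests on its rim: origin then 19 mm above that lid's. About 0.13 kg. Origin: centre of underside; x along length, z up.
- outer_lid: Slate-grey closed lid 33 mm high: foot 136 x 50, 6 high (bevelled); body 150 x 64 from 6 to 18 mm; raised crown 134 x 48 up to 22; central grip ridge 80 (along x) x 16 up to 33. Foot drops into the shallow tier's mouth (4 mm play per side), body rests on its rim: origin then 34 mm above that tier's. About 0.09 kg. Origin: centre of underside; x along length, z up.
- tape_roll: Bystander: roll of brown packing tape lying flat, 100 mm across, 48 mm high, hole 78 mm. Origin: centre of its underside.
- knife: Bystander: black utility knife lying flat, 165 x 26 x 18 mm. Origin: centre of its underside; x along its length.
- stapler: Bystander: black stapler, 130 x 34 x 50 mm. Origin: centre of its underside; x along its length.
- cards: Bystander: banded pile of white cards, 90 x 55 x 18 mm. Origin: centre of its underside; x along its length.
- scissors: Bystander: scissors with black handles lying flat, 150 x 66 x 10 mm. Origin: about the middle, on the table; x towards the blades.

How it is judged:
On the way, in this order (a step that is already met when the one before it is completed fails the run):
1. the deep tier is seated in the gift base (horizontal distance between deep_tier and gift_base below 0.009 m and z of deep_tier in the frame of gift_base between 0 and 0.006 m and angle between the x axis of deep_tier and the x axis of gift_base, either way round below 0.12 rad and angle between deep_tier's own z axis and vertical below 0.06 rad), for 0.2 s.
2. the middle lid is seated on the deep tier (horizontal distance between middle_lid and deep_tier below 0.009 m and z of middle_lid in the frame of deep_tier between 0.041 and 0.047 m and angle between the x axis of middle_lid and the x axis of deep_tier, either way round below 0.12 rad and angle between middle_lid's own z axis and vertical below 0.06 rad), for 0.2 s.
3. the shallow tier is seated in the middle lid (horizontal distance between shallow_tier and middle_lid below 0.009 m and z of shallow_tier in the frame of middle_lid between 0.016 and 0.022 m and angle between the x axis of shallow_tier and the x axis of middle_lid, either way round below 0.12 rad and angle between shallow_tier's own z axis and vertical below 0.06 rad), for 0.2 s.
4. the outer lid is seated on the shallow tier (horizontal distance between outer_lid and shallow_tier below 0.009 m and z of outer_lid in the frame of shallow_tier between 0.031 and 0.037 m and angle between the x axis of outer_lid and the x axis of shallow_tier, either way round below 0.12 rad and angle between outer_lid's own z axis and vertical below 0.06 rad), for 0.2 s.
At the end, for the whole second after the job is handed in: In order upwards: gift base recess, deep tier, middle lid, shallow tier, outer lid, each centred within 9 mm over the one beneath, within 3 mm of seated height, 0.12 rad in line, tilted under 0.06 rad, released and at rest; bystanders moved under 25 mm (all of step 1 and all of step 2 and all of step 3 and all of step 4 and linear speed of each of deep_tier, middle_lid, shallow_tier, outer_lid below 0.02 m/s and angular speed of each of deep_tier, middle_lid, shallow_tier, outer_lid below 0.15 rad/s); the robot touches nothing.
It fails at once if a bystander (tape roll, knife, stapler, cards or scissors) is moved more than 25 mm (distance of any of tape_roll, knife, stapler, cards, scissors from where it was at the start of the episode above 0.025 m).
It also fails if it takes over 134 s, if anything falls off the work surface, if the arm or the gripper's body presses on something with over 40 N, if the wrist force passes 120 N, or if a joint passes its speed limit or range.

## Working session

There is one attempt and no reset: what is moved stays moved. The work goes in short steps, Python scripts to look and compute and a tool call to move; the robot and the scene stay as the last step left them, time stands still between calls to the robot, and variables do not carry over. Pictures are saved under pics/ and viewed, about 12 in all and at most 16, crops included, and the job is handed in when it is done.

Besides the shell and the picture viewer there is one more tool, called after "Request:" as name(argument=value, ...) on one line, values as JSON. move_arm: Moves the arm, as the interface text tells. Its arguments: {"type":"object","properties":{"targets":{"type":"array","items":{"type":"array","items":{"type":"array","items":{"type":"number"}}}},"squeeze":{"type":"number"}},"required":["targets"]}

```bash
mkdir -p pics; cat > h.py <<'E'
import numpy as np, cv2
from workcell import bot
def cap(n,f=None):
    c=bot.capture(n)
    if f: cv2.imwrite('pics/'+f,c['image'][:,:,::-1])
    return c
def ray(c,n,u,v):
    K=c['mtx'];T=c['T']
    x=(u-K[0,2])/K[0,0];y=(v-K[1,2])/K[1,1]
    if n=='wrist':
        r=np.hypot(x,y);s=np.sin(r)/r if r>1e-9 else 1;d=np.array([x*s,y*s,np.cos(r)])
    else: d=np.array([x,y,1.])
    d=d*[1,-1,-1]
    return T[:3,3],T[:3,:3]@d
def pt(c,n,u,v,z):
    o,d=ray(c,n,u,v);return o+d*(z-o[2])/d[2]
E
python3 - <<'E'
from h import *
ims=[cap(n,n+'0.png') for n in('scene','side','wrist')]
for c in ims: print(c['mtx'].round(1).tolist(),c['T'].round(3).tolist(),[k for k in c])
s=bot.observe();print(s)
E
```

```text
[[415.7, 0.0, 254.9], [0.0, 415.7, 196.7], [0.0, 0.0, 1.0]] [[0.822, -0.49, 0.291, 0.905], [0.57, 0.705, -0.421, -0.499], [0.002, 0.512, 0.859, 1.071], [0.0, 0.0, 0.0, 1.0]] ['image', 'mtx', 'T']
[[473.2, 0.0, 258.3], [0.0, 473.2, 188.2], [0.0, 0.0, 1.0]] [[0.976, 0.149, -0.161, 0.385], [-0.218, 0.728, -0.65, -0.768], [0.02, 0.669, 0.743, 0.892], [0.0, 0.0, 0.0, 1.0]] ['image', 'mtx', 'T']
[[297.3, 0.0, 258.6], [0.0, 297.3, 186.3], [0.0, 0.0, 1.0]] [[0.297, -0.921, -0.253, 0.119], [0.955, 0.286, 0.08, 0.643], [-0.001, -0.266, 0.964, 0.383], [0.0, 0.0, 0.0, 1.0]] ['image', 'mtx', 'T']
{'time': 0.15, 'q': array([ 1.18839365e+00,  1.24357805e-01,  1.65135697e+00,  5.62303692e-06,
        1.36750086e+00, -8.25933999e-02]), 'dq': array([ 0.00027164, -0.00246774, -0.00481123,  0.00059887,  0.00189898,
        0.00030999]), 'effort': array([ 4.70103023e-04, -4.18195796e+01, -3.60469508e+01,  7.75498012e-02,
        4.69090487e-02, -9.51267839e-05]), 'ee_pos': array([0.19180483, 0.62053357, 0.21366978]), 'tool_rot': array([-0.56876495,  0.56936432,  0.41923094, -0.42020962]), 'wrist_force': array([ 1.64955313e-01,  7.47872184e-05, -2.61083906e-02]), 'torque': array([0.04300741, 0.00259101, 0.00233139]), 'grip_width': 0.9993819416728548}
```

View pics/scene0.png

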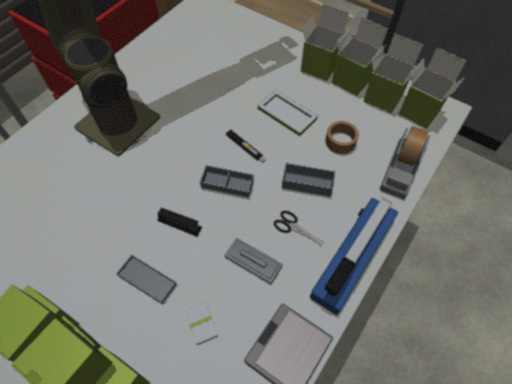

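View pics/side0.png

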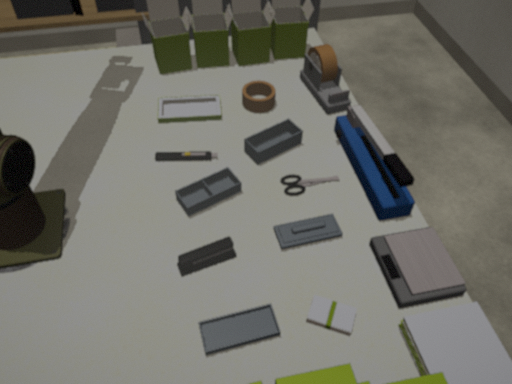

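View pics/wrist0.png

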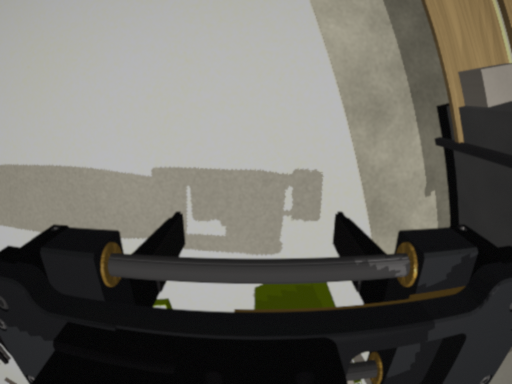

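The scene view shows the base at (287,112), the shallow tier at (227,181), the deep tier at (308,180), the outer lid at (253,260) and the middle lid at (147,278). The tape, knife, stapler, cards and scissors lie between them. I'll rectify patches at each part's rim height.

```bash
cat >> h.py <<'E'
def rect(c,n,cx,cy,z,w=.24,s=1000,h=None):
    "top-down patch, plane z; row up=+y, col right=+x"
    h=h or w
    X,Y=np.meshgrid(cx-w/2+np.arange(int(w*s))/s,cy+h/2-np.arange(int(h*s))/s)
    P=np.stack([X,Y,np.full_like(X,z)],-1)-c['T'][:3,3]
    p=P@c['T'][:3,:3]*[1,-1,-1];K=c['mtx']
    if n=='wrist':
        rr=np.linalg.norm(p[...,:2],axis=-1);k=np.arctan2(rr,p[...,2])/np.maximum(rr,1e-9)
    else: k=1/p[...,2]
    return cv2.remap(c['image'],(p[...,0]*k*K[0,0]+K[0,2]).astype('f4'),(p[...,1]*k*K[1,1]+K[1,2]).astype('f4'),1)
E
python3 - <<'E'
from h import *
C={n:cap(n) for n in('scene','side')}
S={'base':(190,107,287,112,.018),'deep':(273,138,308,178,.05),'shallow':(208,188,227,179,.04),'outer':(308,230,253,260,.018),'middle':(240,327,147,277,.024),
'tape':(259,92,342,132,.048),'knife':(187,156,246,146,.018),'stap':(207,253,179,221,.05),'cards':(332,313,200,322,.018),'sciss':(305,184,296,227,.01)}
tiles=[]
for k,(u,v,u2,v2,z) in S.items():
    a=pt(C['side'],'side',u,v,z);b=pt(C['scene'],'scene',u2,v2,z);print(k,a.round(3)[:2],b.round(3)[:2])
    m=((a+b)/2).round(2)
    if len(tiles)<10 and k in('base','deep','shallow','outer','middle'):
        for n in('side','scene'):
            t=np.ascontiguousarray(rect(C[n],n,m[0],m[1],z,.2,800))
            cv2.putText(t,f'{k} {m[0]:.2f} {m[1]:.2f}',(2,10),0,.35,(255,0,0));
            for g in range(0,160,40): t[g,::4]=(255,0,0);t[::4,g]=(255,0,0)
            tiles.append(t)
im=np.vstack([np.hstack(tiles[0::2]),np.hstack(tiles[1::2])])
cv2.imwrite('pics/r1.png',im[:,:,::-1])
E
```

```text
base [0.448 0.35 ] [0.449 0.351]
deep [0.645 0.137] [0.651 0.144]
shallow [0.45  0.003] [0.454 0.01 ]
outer [ 0.658 -0.152] [ 0.658 -0.149]
middle [ 0.458 -0.357] [ 0.458 -0.349]
tape [0.653 0.342] [0.649 0.355]
knife [0.415 0.147] [0.419 0.156]
stap [ 0.42 -0.19] [ 0.432 -0.182]
cards [ 0.646 -0.363] [ 0.644 -0.36 ]
sciss [ 0.695 -0.005] [0.699 0.006]
```

View pics/r1.png

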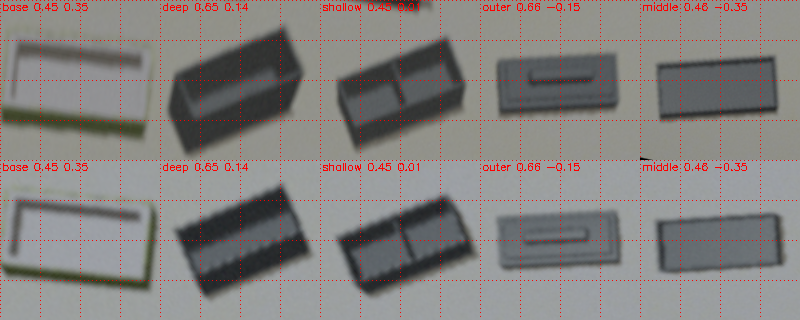

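In the rectified patches the deep tier is yawed about +0.41 rad, the shallow tier about +0.37, both lids about +0.05 and the base about -0.1. The two views agree on the centres to within about 1 cm, so I'll go above the deep tier for a close look.

```bash
cat >> h.py <<'E'
from scipy.spatial.transform import Rotation as Ro
def plan(x,y,z,yaw):
    "tool x to point along yaw (mod pi), tool y down; returns turn,shift in move units"
    s=bot.observe();q=s['tool_rot'];R=Ro.from_quat([q[1],q[2],q[3],q[0]]).as_matrix()
    best=None
    for k in(0,np.pi):
        a=yaw+k;X=np.array([np.cos(a),np.sin(a),0]);Y=np.array([0,0,-1.])
        D=np.stack([X,Y,np.cross(X,Y)],1);t=Ro.from_matrix(R.T@D).as_rotvec(degrees=True)
        if best is None or np.linalg.norm(t)<np.linalg.norm(best): best=t
    d=R.T@(np.array([x,y,z])-s['ee_pos'])
    print('t',s['time'].__round__(2),'pos',s['ee_pos'].round(4),'toolx yaw',round(float(np.arctan2(R[1,0],R[0,0])),3),'q6',s['q'][5].round(2),'F',s['wrist_force'].round(1),'w',round(float(s['grip_width']),3),'\nturn',(best/10).round(3),'shift',(d/.04).round(3))
E
python3 - <<'E'
from h import *
s=bot.observe();c=cap('wrist')
q=s['tool_rot'];R=Ro.from_quat([q[1],q[2],q[3],q[0]]).as_matrix()
print('R',R.round(3).tolist(),'cam in tool',(R.T@(c['T'][:3,3]-s['ee_pos'])).round(3),(R.T@c['T'][:3,:3]).round(2).tolist())
plan(.648,.14,.22,.41+np.pi/2)
E
```

```text
R [[0.295, -0.0, -0.955], [0.955, -0.001, 0.295], [-0.001, -1.0, 0.0]] cam in tool [-0.    -0.169  0.076] [[1.0, 0.0, -0.0], [-0.0, 0.27, -0.96], [-0.0, 0.96, 0.27]]
t 0.3 pos [0.1919 0.6208 0.2142] toolx yaw 1.271 q6 -0.08 F [-0.   0.4 -0.2] w 1.001 
turn [-2.000e-03 -4.067e+00 -4.000e-03] shift [ -8.116  -0.14  -14.444]
```

Request:
move_arm(targets=[[[0,-2,0,-4,0,-7,1],[0,-4,0,-8,-0.1,-14.4,1],[0,-4.05,0,-8.1,-0.1,-14.4,1],[0,-4.05,0,-8.1,-0.1,-14.4,1],[0,-4.05,0,-8.1,-0.1,-14.4,1],[0,-4.05,0,-8.1,-0.1,-14.4,1],[0,-4.05,0,-8.1,-0.1,-14.4,1],[0,-4.05,0,-8.1,-0.1,-14.4,1]]], squeeze=20)

```text
time: 1.3
ee_pos: [0.5325, 0.2615, 0.2178]
tool_rot: [-0.389, 0.389, 0.591, -0.591]
wrist_force: [0.0, 1.6, -0.3]
grip_width: 1.0
```

```bash
python3 - <<'E'
from h import *
plan(.648,.14,.22,.41+np.pi/2)
E
```

```text
t 1.3 pos [0.5325 0.2615 0.2178] toolx yaw 1.978 q6 -1.61 F [ 0.   1.6 -0.3] w 1.0 
turn [ 0.004 -0.017  0.001] shift [-3.932 -0.055 -1.449]
```

Request:
move_arm(targets=[[[0,0,0,-3.93,0,-1.45,1],[0,0,0,-3.93,0,-1.45,1],[0,0,0,-3.93,0,-1.45,1],[0,0,0,-3.93,0,-1.45,1],[0,0,0,-3.93,0,-1.45,1],[0,0,0,-3.93,0,-1.45,1]]])

```text
time: 2.05
ee_pos: [0.646, 0.1429, 0.2176]
tool_rot: [-0.388, 0.388, 0.591, -0.591]
wrist_force: [-0.8, -0.2, 0.5]
grip_width: 1.002
```

```bash
cat >> h.py <<'E'
def look(cx,cy,z,f,w=.24):
    "wrist patch at plane z, 2 px/mm, with grid"
    c=cap('wrist');t=np.ascontiguousarray(rect(c,'wrist',cx,cy,z,w,2000))
    cv2.imwrite('pics/'+f,t[:,:,::-1]);return c,t
E
python3 - <<'E'
from h import *
plan(.648,.14,.22,.41+np.pi/2)
c,t=look(.648,.14,.05,'w1.png')
E
```

```text
t 2.05 pos [0.646  0.1429 0.2176] toolx yaw 1.979 q6 -1.84 F [-0.8 -0.2  0.5] w 1.002 
turn [-0.001 -0.008  0.002] shift [-0.087 -0.06  -0.016]
```

View pics/w1.png

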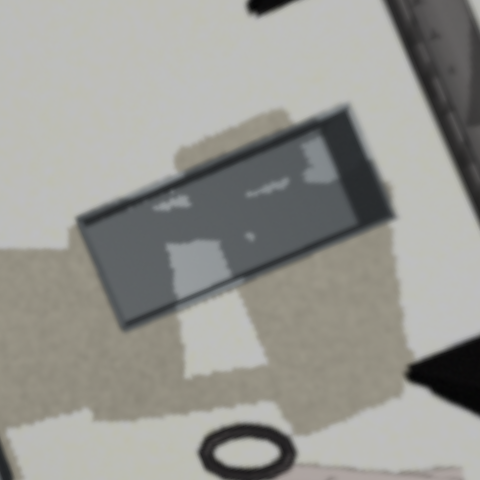

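The patch shows the tier's rim corners at (79,218), (349,105), (395,215) and (125,328). That is about 148 x 62 mm, with centre (0.6465, 0.152) and yaw 0.396.

```bash
python3 - <<'E'
from h import *
plan(.6465,.152,.022,.396+np.pi/2)
E
```

```text
t 2.1 pos [0.6461 0.143  0.2177] toolx yaw 1.98 q6 -1.84 F [-1.1  0.7  0.7] w 1.001 
turn [0.    0.073 0.001] shift [ 0.202  4.892 -0.1  ]
```

Request:
move_arm(targets=[[[0,0.07,0,0.2,1,-0.1,1],[0,0.07,0,0.2,2.3,-0.1,1],[0,0.07,0,0.2,3.5,-0.1,1],[0,0.07,0,0.2,4.5,-0.1,1],[0,0.07,0,0.2,4.89,-0.1,1],[0,0.07,0,0.2,4.89,-0.1,1],[0,0.07,0,0.2,4.89,-0.1,0.2],[0,0.07,0,0.2,4.89,-0.1,-1]]])

```text
time: 3.1
ee_pos: [0.6489, 0.151, 0.0244]
tool_rot: [-0.391, 0.393, 0.589, -0.587]
wrist_force: [0.7, -0.2, 0.2]
grip_width: 0.841
```

Request:
move_arm(targets=[[[0,0,0,0,0,0,-1],[0,0,0,0,0,0,-1],[0,0,0,0,0,0,-1],[0,0,0,0,0,0,-1]]])

```text
time: 3.6
ee_pos: [0.6478, 0.1508, 0.0228]
tool_rot: [-0.392, 0.392, 0.589, -0.588]
wrist_force: [-2.0, -0.2, 4.7]
grip_width: 0.674
```

```bash
python3 - <<'E'
from h import *
plan(.448,.352,.22,-.1+np.pi/2)
E
```

```text
t 3.6 pos [0.6478 0.1508 0.0228] toolx yaw 1.966 q6 -1.82 F [-2.  -0.2  4.7] w 0.674 
turn [6.000e-03 2.835e+00 1.000e-03] shift [ 6.564 -4.933  2.672]
```

Grip width is 0.674 × 95 = 64 mm, which is right. I'll lift and stop beside the base for one close look, with the tier held clear of the view.

```bash
python3 - <<'E'
from h import *
plan(.435,.19,.22,-.1+np.pi/2)
E
```

```text
t 3.6 pos [0.6478 0.1508 0.0228] toolx yaw 1.966 q6 -1.82 F [-2.  -0.2  4.7] w 0.674 
turn [6.000e-03 2.835e+00 1.000e-03] shift [ 2.95  -4.934  4.529]
```

Request:
move_arm(targets=[[[0,0,0,0,-0.6,0,-1],[0,0,0,0,-1.6,0,-1],[0,0,0,0,-3,0,-1],[0,0,0,0,-4.3,0,-1],[0,0.8,0,0.6,-4.93,0.9,-1],[0,1.6,0,1.4,-4.93,2,-1],[0,2.3,0,2.2,-4.93,3.4,-1],[0,2.83,0,2.95,-4.93,4.53,-1]]])

```text
time: 4.6
ee_pos: [0.4322, 0.1897, 0.2177]
tool_rot: [0.525, -0.525, -0.473, 0.474]
wrist_force: [-0.3, 1.3, -1.4]
grip_width: 0.673
```

Request:
move_arm(targets=[[[0,0.05,0,0.1,0,0.2,-1],[0,0.05,0,0.1,0,0.2,-1],[0,0.05,0,0.1,0,0.2,-1]]])

```text
time: 4.97
ee_pos: [0.4282, 0.1945, 0.2191]
tool_rot: [-0.526, 0.526, 0.472, -0.472]
wrist_force: [-0.6, -0.7, -1.7]
grip_width: 0.674
```

```bash
python3 - <<'E'
from h import *
plan(.448,.352,.22,-.1+np.pi/2)
c,t=look(.45,.352,.018,'w2.png')
E
```

```text
t 4.97 pos [0.4282 0.1945 0.2191] toolx yaw 1.463 q6 -1.15 F [-0.6 -0.7 -1.7] w 0.674 
turn [ 0.001 -0.046 -0.002] shift [ 3.968 -0.024 -0.069]
```

View pics/w2.png

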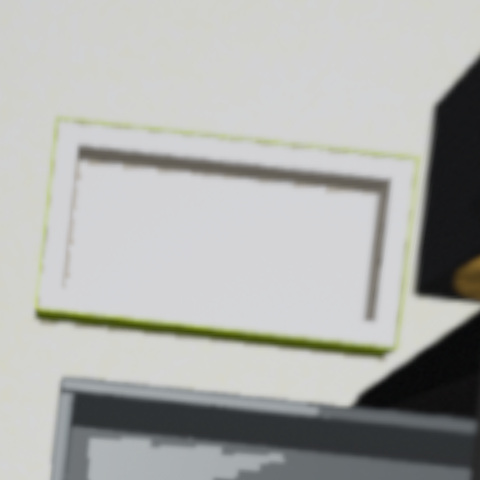

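The base's rim corners sit at (57,118), (417,157), (393,348) and (38,312). The top edge measures 181 mm, matching the spec, and gives centre (0.4445, 0.354) with yaw -0.108.

```bash
python3 - <<'E'
from h import *
plan(.4445,.354,.06,-.108+np.pi/2)
E
```

```text
t 5.03 pos [0.4282 0.1944 0.2191] toolx yaw 1.462 q6 -1.15 F [ 0.2 -0.5 -1.5] w 0.675 
turn [-0.001 -0.002 -0.002] shift [4.012 3.975 0.026]
```

Request:
move_arm(targets=[[[0,0,0,1.3,0,0,-1],[0,0,0,2.6,0,0,-1],[0,0,0,3.7,0.8,0,-1],[0,0,0,4.0,2,0,-1],[0,0,0,4.0,3.2,0,-1],[0,0,0,4.0,3.9,0,-1],[0,0,0,4.0,3.97,0.02,-1],[0,0,0,4.0,3.97,0.02,-1]]])

```text
time: 6.02
ee_pos: [0.4447, 0.3541, 0.0612]
tool_rot: [-0.526, 0.526, 0.473, -0.472]
wrist_force: [-0.0, -0.4, -2.6]
grip_width: 0.672
```

```bash
python3 - <<'E'
from h import *
plan(.4445,.354,.027,-.108+np.pi/2)
E
```

```text
t 6.03 pos [0.4447 0.3541 0.0612] toolx yaw 1.462 q6 -0.88 F [-0.  -0.4 -2.6] w 0.672 
turn [ 0.005 -0.002  0.004] shift [-0.004  0.854  0.006]
```

Request:
move_arm(targets=[[[0,0,0,0,0.2,0,-1],[0,0,0,0,0.4,0,-1],[0,0,0,0,0.6,0,-1],[0,0,0,0,0.75,0,-1],[0,0,0,0,0.88,0,-1],[0,0,0,0,0.88,0,-1]]])

```text
time: 6.78
ee_pos: [0.4437, 0.354, 0.0255]
tool_rot: [-0.526, 0.526, 0.472, -0.472]
wrist_force: [-1.6, -0.0, 0.9]
grip_width: 0.671
```

```bash
python3 - <<'E'
from h import *
plan(.4445,.354,.0258,-.108+np.pi/2)
im=[]
for n in('side','scene'):
    c=cap(n);im.append(rect(c,n,.45,.34,.053,.24,1600))
cv2.imwrite('pics/p1.png',np.hstack(im)[:,:,::-1])
E
```

```text
t 6.78 pos [0.4437 0.354  0.0255] toolx yaw 1.463 q6 -0.88 F [-1.6 -0.   0.9] w 0.671 
turn [0.001 0.002 0.   ] shift [ 0.003 -0.006 -0.019]
```

View pics/p1.png

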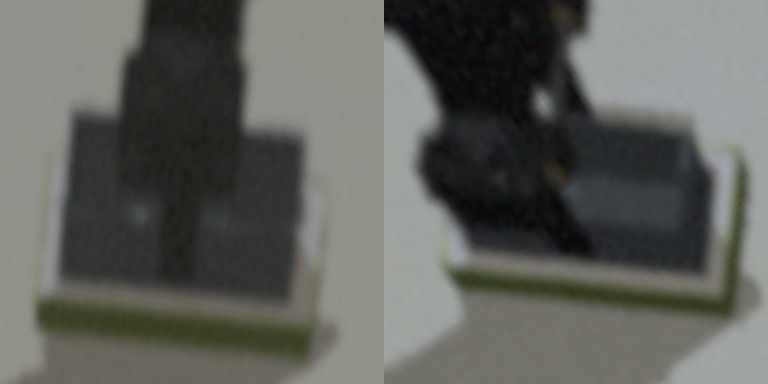

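The tier stands inside the lime edges in both views, level, with TCP z at the floor value. Next I release, lift and go to the middle lid.

Request:
move_arm(targets=[[[0,0,0,0,0,0,0.3],[0,0,0,0,0,0,1],[0,0,0,0,0,0,1],[0,0,0,0,0,0,1],[0,0,0,0,-1,0,1],[0,0,0,0,-2.4,0,1],[0,0,0,0,-3.9,0,1],[0,0,0,0,-4.85,0,1]]])

```text
time: 7.88
ee_pos: [0.4444, 0.3544, 0.223]
tool_rot: [-0.526, 0.526, 0.474, -0.471]
wrist_force: [0.4, 0.4, -0.8]
grip_width: 1.001
```

```bash
python3 - <<'E'
from h import *
plan(.4437,.354,.0258,-.108+np.pi/2)
plan(.458,-.353,.22,.05+np.pi/2)
E
```

```text
t 7.88 pos [0.4444 0.3544 0.223 ] toolx yaw 1.463 q6 -0.88 F [ 0.4  0.4 -0.8] w 1.001 
turn [0.02  0.001 0.017] shift [-0.027  4.929  0.033]
t 7.88 pos [0.4444 0.3544 0.223 ] toolx yaw 1.463 q6 -0.88 F [ 0.4  0.4 -0.8] w 1.001 
turn [ 0.021 -0.904  0.015] shift [-17.547   0.031  -2.241]
```

Request:
move_arm(targets=[[[0,0,0,-1.4,0,0,1],[0,-0.2,0,-2.9,0,-0.3,1],[0,-0.3,0,-4.4,0,-0.6,1],[0,-0.4,0,-5.9,0,-0.8,1],[0,-0.5,0,-7.4,0,-1.0,1],[0,-0.6,0,-8.9,0,-1.2,1],[0,-0.7,0,-10.4,0,-1.4,1],[0,-0.9,0,-11.9,0,-1.6,1]]])

```text
time: 8.88
ee_pos: [0.4557, -0.1283, 0.2194]
tool_rot: [-0.487, 0.488, 0.513, -0.512]
wrist_force: [0.8, 1.1, 0.6]
grip_width: 1.004
```

```bash
python3 - <<'E'
from h import *
plan(.458,-.353,.22,.05+np.pi/2)
E
```

```text
t 8.88 pos [ 0.4557 -0.1283  0.2194] toolx yaw 1.621 q6 -2.01 F [0.8 1.1 0.6] w 1.004 
turn [ 0.007  0.001 -0.002] shift [-5.614 -0.014  0.224]
```

Request:
move_arm(targets=[[[0,0,0,-1.5,0,0,1],[0,0,0,-3,0,0.1,1],[0,0,0,-4.4,0,0.2,1],[0,0,0,-5.6,0,0.2,1],[0,0,0,-5.6,0,0.2,1],[0,0,0,-5.6,0,0.2,1]]])

```text
time: 9.62
ee_pos: [0.4588, -0.35, 0.2187]
tool_rot: [-0.488, 0.487, 0.512, -0.512]
wrist_force: [-0.1, -0.5, -0.9]
grip_width: 0.999
```

```bash
cat >> h.py <<'E'
def blob(t,cx,cy,w=.24,s=2000):
    "bluish/dark part nearest the patch centre: centre, size mm, yaw of long side"
    a=t.astype(int);m=(((a[...,2]-a[...,0])>2)&(a.mean(-1)<150)).astype('u1')
    m=cv2.morphologyEx(cv2.morphologyEx(m,cv2.MORPH_CLOSE,np.ones((9,9))),cv2.MORPH_OPEN,np.ones((15,15)))
    cs,_=cv2.findContours(m,0,1)
    for k in sorted(cs,key=cv2.contourArea)[-4:]:
        (u,v),(p,q),_=r=cv2.minAreaRect(k);b=cv2.boxPoints(r);e=max((b[1]-b[0],b[2]-b[1]),key=np.linalg.norm)
        print('blob',round(cx-w/2+u/s,4),round(cy+w/2-v/s,4),'mm',round(p/s*1e3,1),round(q/s*1e3,1),'yaw',round(float(np.arctan(-e[1]/e[0])),3))
E
python3 - <<'E'
from h import *
plan(.458,-.353,.22,.05+np.pi/2)
c,t=look(.458,-.353,.024,'w3.png');blob(t,.458,-.353)
E
```

```text
t 9.62 pos [ 0.4588 -0.35    0.2187] toolx yaw 1.62 q6 -2.36 F [-0.1 -0.5 -0.9] w 0.999 
turn [-0.002 -0.006  0.006] shift [-0.075 -0.032  0.024]
blob 0.4603 -0.3526 mm 61.8 132.7 yaw 0.068
```

View pics/w3.png

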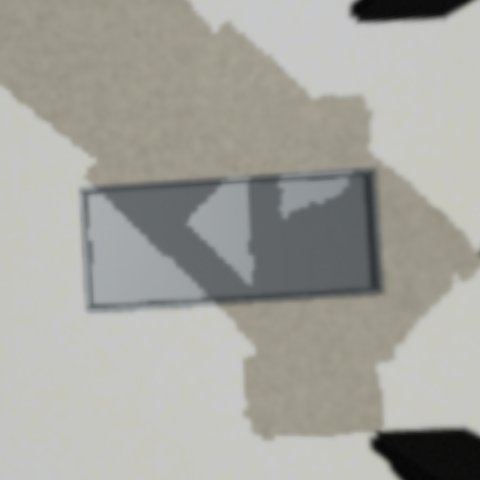

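The rim corners are at (80,188), (375,169), (383,292) and (88,310), so the lid's centre is (0.4538, -0.353) with yaw 0.065. The strip's glare fooled the blob, so I use the corners.

```bash
python3 - <<'E'
from h import *
plan(.454,-.353,.008,.065+np.pi/2)
E
```

```text
t 9.68 pos [ 0.459  -0.3495  0.219 ] toolx yaw 1.621 q6 -2.36 F [-0.2 -0.7  0.6] w 1.001 
turn [-0.001 -0.086  0.004] shift [-0.085  5.274  0.128]
```

Request:
move_arm(targets=[[[0,-0.09,0,-0.08,1.2,0.13,1],[0,-0.09,0,-0.08,2.5,0.13,1],[0,-0.09,0,-0.08,3.8,0.13,1],[0,-0.09,0,-0.08,4.7,0.13,1],[0,-0.09,0,-0.08,5.15,0.13,1],[0,-0.09,0,-0.08,5.25,0.13,1],[0,-0.09,0,-0.08,5.25,0.13,1],[0,-0.09,0,-0.08,5.25,0.13,1]]])

```text
time: 10.68
ee_pos: [0.4551, -0.3548, 0.0111]
tool_rot: [0.482, -0.485, -0.516, 0.516]
wrist_force: [-0.1, -0.1, 0.8]
grip_width: 1.002
```

Request:
move_arm(targets=[[[0,0,0,0,0,0,0.4],[0,0,0,0,0,0,-1],[0,0,0,0,0,0,-1],[0,0,0,0,0,0,-1],[0,0,0,0,0,0,-1]]])

```text
time: 11.3
ee_pos: [0.4539, -0.3539, 0.0092]
tool_rot: [0.484, -0.483, -0.516, 0.516]
wrist_force: [-0.8, 0.6, 1.1]
grip_width: 0.671
```

```bash
python3 - <<'E'
from h import *
plan(.4437,.1,.22,-.108+np.pi/2)
E
```

```text
t 11.3 pos [ 0.4539 -0.3539  0.0092] toolx yaw 1.636 q6 -2.39 F [-0.8  0.6  1.1] w 0.671 
turn [-0.001  0.991  0.   ] shift [11.34  -5.27  -0.481]
```

Request:
move_arm(targets=[[[0,0,0,0,-0.6,0,-1],[0,0,0,0,-1.8,0,-1],[0,0,0,0,-3.2,0,-1],[0,0,0,0.6,-4.6,0,-1],[0,0.2,0,2,-5.25,-0.1,-1],[0,0.4,0,3.5,-5.25,-0.2,-1],[0,0.6,0,5,-5.25,-0.3,-1],[0,0.8,0,6.5,-5.25,-0.4,-1]]])

```text
time: 12.3
ee_pos: [0.4525, -0.0916, 0.219]
tool_rot: [-0.519, 0.519, 0.481, -0.48]
wrist_force: [1.1, 1.0, -1.2]
grip_width: 0.674
```

```bash
python3 - <<'E'
from h import *
plan(.428,.19,.22,-.108+np.pi/2)
E
```

```text
t 12.3 pos [ 0.4525 -0.0916  0.219 ] toolx yaw 1.494 q6 -1.81 F [ 1.1  1.  -1.2] w 0.674 
turn [0.002 0.181 0.001] shift [ 6.972 -0.025  1.149]
```

Request:
move_arm(targets=[[[0,0,0,1.4,0,0.2,-1],[0,0.1,0,2.9,0,0.5,-1],[0,0.18,0,4.4,0,0.8,-1],[0,0.18,0,5.9,0,1.1,-1],[0,0.18,0,6.95,0,1.15,-1],[0,0.18,0,6.95,0,1.15,-1],[0,0.18,0,6.95,0,1.15,-1]]])

```text
time: 13.18
ee_pos: [0.4277, 0.1868, 0.2187]
tool_rot: [-0.526, 0.526, 0.473, -0.473]
wrist_force: [0.5, 0.4, -0.1]
grip_width: 0.673
```

```bash
python3 - <<'E'
from h import *
plan(.444,.354,.09,-.108+np.pi/2)
c,t=look(.45,.352,.053,'w4.png');blob(t,.45,.352)
E
```

```text
t 13.18 pos [0.4277 0.1868 0.2187] toolx yaw 1.465 q6 -1.17 F [ 0.5  0.4 -0.1] w 0.673 
turn [-0.003  0.013 -0.005] shift [4.201 3.215 0.033]
blob 0.565 0.4113 mm 31.5 9.0 yaw -1.571
blob 0.5495 0.3617 mm 60.5 40.0 yaw -1.571
blob 0.4975 0.2415 mm 18.0 96.0 yaw -0.0
blob 0.4409 0.3457 mm 147.1 77.0 yaw -0.105h.py:49: RuntimeWarning: divide by zero encountered in scalar divide
  print('blob',round(cx-w/2+u/s,4),round(cy+w/2-v/s,4),'mm',round(p/s*1e3,1),round(q/s*1e3,1),'yaw',round(float(np.arctan(-e[1]/e[0])),3))
```

View pics/w4.png

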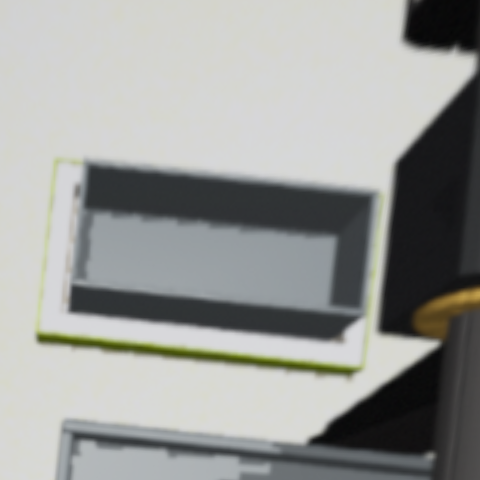

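The tier is level in the base, with rim corners (84,160), (379,191), (364,313) and (72,285). Its centre is (0.4424, 0.3534) against a release TCP of (0.4437, 0.354), and yaw is -0.105. They agree, so I place the lid there.

Request:
move_arm(targets=[[[0,0.01,0,1.4,0,0,-1],[0,0.01,0,2.8,0,0,-1],[0,0.01,0,3.9,0.8,0,-1],[0,0.01,0,4.2,2,0.03,-1],[0,0.01,0,4.2,3,0.03,-1],[0,0.01,0,4.2,3.5,0.03,-1],[0,0.01,0,4.2,3.55,0.03,-1],[0,0.01,0,4.2,3.55,0.03,-1]]])

```text
time: 14.22
ee_pos: [0.4459, 0.3546, 0.079]
tool_rot: [-0.526, 0.527, 0.473, -0.471]
wrist_force: [-0.5, 0.2, 0.0]
grip_width: 0.671
```

```bash
python3 - <<'E'
from h import *
plan(.4435,.354,.0562,-.107+np.pi/2)
E
```

```text
t 14.22 pos [0.4459 0.3546 0.079 ] toolx yaw 1.462 q6 -0.88 F [-0.5  0.2  0. ] w 0.671 
turn [ 0.013 -0.011  0.01 ] shift [-0.023  0.57   0.059]
```

Request:
move_arm(targets=[[[0,0,0,0,0.1,0.03,-1],[0,0,0,0,0.2,0.03,-1],[0,0,0,0,0.3,0.03,-1],[0,0,0,0,0.4,0.03,-1],[0,0,0,0,0.5,0.03,-1],[0,0,0,0,0.55,0.03,-1],[0,0,0,0,0.55,0.03,-1]]])

```text
time: 15.1
ee_pos: [0.4433, 0.3547, 0.0562]
tool_rot: [0.526, -0.526, -0.472, 0.473]
wrist_force: [-3.1, -0.9, 5.3]
grip_width: 0.671
```

```bash
python3 - <<'E'
from h import *
plan(.4435,.354,.0562,-.107+np.pi/2)
E
```

```text
t 15.1 pos [0.4433 0.3547 0.0562] toolx yaw 1.463 q6 -0.88 F [-3.1 -0.9  5.3] w 0.671 
turn [-0.002 -0.004 -0.002] shift [-0.017 -0.001 -0.006]
```

It has reached the seated height of 0.0562 with light contact. Release and go to the shallow tier.

Request:
move_arm(targets=[[[0,0,0,0,0,0,0.3],[0,0,0,0,0,0,1],[0,0,0,0,0,0,1],[0,0,0,0,0,0,1],[0,0,0,0,-1,0,1],[0,0,0,0,-2.4,0,1],[0,0,0,0,-3.7,0,1],[0,0,0,0,-4.1,0,1]]])

```text
time: 16.1
ee_pos: [0.4449, 0.3557, 0.2238]
tool_rot: [-0.526, 0.527, 0.475, -0.47]
wrist_force: [-0.5, -1.0, 0.6]
grip_width: 1.001
```

```bash
python3 - <<'E'
from h import *
plan(.452,.006,.22,.365+np.pi/2)
E
```

```text
t 16.1 pos [0.4449 0.3557 0.2238] toolx yaw 1.463 q6 -0.88 F [-0.5 -1.   0.6] w 1.001 
turn [ 0.037 -2.709  0.018] shift [-8.673  0.06  -1.116]
```

Request:
move_arm(targets=[[[0,-0.4,0,-1.4,0,-0.2,1],[0,-0.8,0,-2.8,0,-0.4,1],[0,-1.2,0,-4.2,0,-0.6,1],[0,-1.7,0,-5.6,0,-0.8,1],[0,-2.2,0,-7,0,-1,1],[0,-2.7,0,-8.3,0,-1.1,1],[0,-2.7,0,-8.65,0,-1.1,1],[0,-2.7,0,-8.65,0,-1.1,1]]])

```text
time: 17.1
ee_pos: [0.4494, 0.0057, 0.2182]
tool_rot: [0.403, -0.402, -0.582, 0.582]
wrist_force: [-0.4, 0.1, 0.6]
grip_width: 1.0
```

```bash
python3 - <<'E'
from h import *
plan(.452,.006,.22,.365+np.pi/2)
c,t=look(.452,.006,.04,'w5.png')
E
```

```text
t 17.1 pos [0.4494 0.0057 0.2182] toolx yaw 1.932 q6 -2.04 F [-0.4  0.1  0.6] w 1.0 
turn [-0.007 -0.023  0.007] shift [-0.016 -0.046 -0.065]
```

View pics/w5.png

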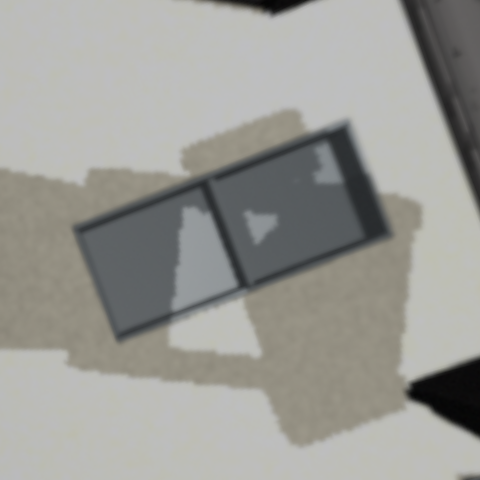

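The rim corners are (74,228), (348,122), (391,234) and (119,340), giving centre (0.4485, 0.0105) and yaw 0.370.

```bash
python3 - <<'E'
from h import *
plan(.4485,.0105,.014,.37+np.pi/2)
E
```

```text
t 17.15 pos [0.4495 0.0064 0.2184] toolx yaw 1.933 q6 -2.04 F [-0.7  0.2 -0.4] w 0.999 
turn [-0.005 -0.042  0.007] shift [ 0.098  5.109 -0.017]
```

Request:
move_arm(targets=[[[0,-0.04,0,0.1,1.2,0,1],[0,-0.04,0,0.1,2.5,0,1],[0,-0.04,0,0.1,3.8,0,1],[0,-0.04,0,0.1,4.6,0,1],[0,-0.04,0,0.1,5.0,0,1],[0,-0.04,0,0.1,5.1,0,1],[0,-0.04,0,0.1,5.1,0,1],[0,-0.04,0,0.1,5.1,0,1]]])

```text
time: 18.15
ee_pos: [0.4497, 0.0096, 0.0167]
tool_rot: [-0.398, 0.4, 0.584, -0.583]
wrist_force: [-0.5, -0.5, -0.9]
grip_width: 1.002
```

Request:
move_arm(targets=[[[0,0,0,0,0,0,0.4],[0,0,0,0,0,0,-1],[0,0,0,0,0,0,-1],[0,0,0,0,0,0,-1],[0,0,0,0,0,0,-1]]])

```text
time: 18.77
ee_pos: [0.4484, 0.0096, 0.0152]
tool_rot: [0.399, -0.399, -0.583, 0.584]
wrist_force: [0.4, 0.7, 1.3]
grip_width: 0.673
```

```bash
python3 - <<'E'
from h import *
plan(.428,.187,.26,-.107+np.pi/2)
E
```

```text
t 18.77 pos [0.4484 0.0096 0.0152] toolx yaw 1.941 q6 -2.04 F [0.4 0.7 1.3] w 0.673 
turn [-0.     2.735  0.   ] shift [ 4.319 -6.119 -1.13 ]
```

Request:
move_arm(targets=[[[0,0,0,0,-0.6,0,-1],[0,0,0,0,-1.8,0,-1],[0,0.1,0,0,-3.2,0,-1],[0,0.7,0,0.8,-4.5,-0.2,-1],[0,1.5,0,2,-5.6,-0.5,-1],[0,2.2,0,3.3,-6.1,-0.8,-1],[0,2.73,0,4.3,-6.1,-1.1,-1],[0,2.73,0,4.3,-6.1,-1.1,-1]]])

```text
time: 19.77
ee_pos: [0.4264, 0.1878, 0.2589]
tool_rot: [0.525, -0.525, -0.474, 0.474]
wrist_force: [0.2, -1.2, -1.9]
grip_width: 0.673
```

Request:
move_arm(targets=[[[0,0,0,0,0,0,-1],[0,0,0,0,0,0,-1]]])

```text
time: 20.02
ee_pos: [0.4271, 0.1848, 0.2585]
tool_rot: [0.526, -0.526, -0.472, 0.473]
wrist_force: [-0.2, -0.6, -1.3]
grip_width: 0.675
```

```bash
python3 - <<'E'
from h import *
plan(.4435,.3545,.13,-.107+np.pi/2)
c,t=look(.45,.352,.071,'w6.png')
E
```

```text
t 20.02 pos [0.4271 0.1848 0.2585] toolx yaw 1.463 q6 -1.17 F [-0.2 -0.6 -1.3] w 0.675 
turn [-0.005 -0.002 -0.004] shift [4.264 3.211 0.045]
```

View pics/w6.png

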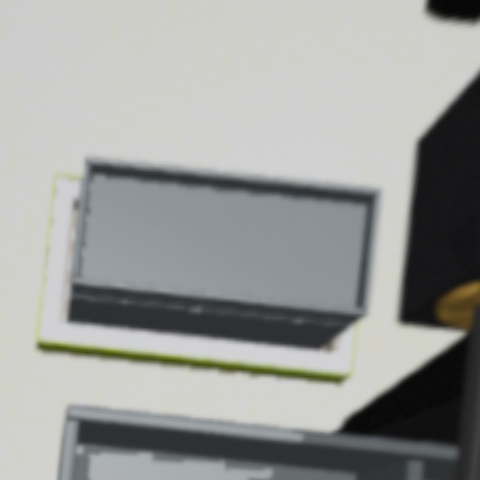

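The lid is flush on the tier, with rim corners (87,159), (380,190), (363,314) and (72,285). Its centre, (0.4428, 0.3535), matches the tier's. Next I place the shallow tier.

Request:
move_arm(targets=[[[0,0,0,1.4,0,0,-1],[0,0,0,2.8,0,0,-1],[0,0,0,3.9,0.5,0,-1],[0,0,0,4.26,1.5,0.04,-1],[0,0,0,4.26,2.7,0.04,-1],[0,0,0,4.26,3.6,0.04,-1],[0,0,0,4.26,3.9,0.04,-1],[0,0,0,4.26,3.9,0.04,-1]]])

```text
time: 21.08
ee_pos: [0.4438, 0.3548, 0.103]
tool_rot: [0.526, -0.526, -0.472, 0.473]
wrist_force: [-0.2, 0.0, -0.4]
grip_width: 0.671
```

```bash
python3 - <<'E'
from h import *
plan(.4435,.354,.0812,-.107+np.pi/2)
E
```

```text
t 21.07 pos [0.4438 0.3548 0.103 ] toolx yaw 1.464 q6 -0.88 F [-0.2  0.  -0.4] w 0.671 
turn [-0.004 -0.    -0.003] shift [-0.022  0.545  0.006]
```

Request:
move_arm(targets=[[[0,0,0,-0.02,0.1,0,-1],[0,0,0,-0.02,0.2,0,-1],[0,0,0,-0.02,0.3,0,-1],[0,0,0,-0.02,0.4,0,-1],[0,0,0,-0.02,0.5,0,-1],[0,0,0,-0.02,0.55,0,-1],[0,0,0,-0.02,0.55,0,-1]]])

```text
time: 21.95
ee_pos: [0.4436, 0.3548, 0.0812]
tool_rot: [-0.526, 0.526, 0.473, -0.473]
wrist_force: [-0.0, -0.5, -0.9]
grip_width: 0.669
```

```bash
python3 - <<'E'
from h import *
plan(.4435,.354,.0812,-.107+np.pi/2)
E
```

```text
t 21.95 pos [0.4436 0.3548 0.0812] toolx yaw 1.465 q6 -0.88 F [-0.  -0.5 -0.9] w 0.669 
turn [0.001 0.006 0.001] shift [-0.019  0.001  0.   ]
```

Request:
move_arm(targets=[[[0,0,0,0,0.03,0,-1],[0,0,0,0,0.03,0,-1],[0,0,0,0,0.03,0,-1]]])

```text
time: 22.32
ee_pos: [0.4436, 0.3548, 0.0812]
tool_rot: [-0.526, 0.526, 0.473, -0.473]
wrist_force: [-3.1, -2.0, 5.8]
grip_width: 0.669
```

Request:
move_arm(targets=[[[0,0,0,0,0,0,0.3],[0,0,0,0,0,0,1],[0,0,0,0,0,0,1],[0,0,0,0,0,0,1],[0,0,0,0,-1,0,1],[0,0,0,0,-2.4,0,1],[0,0,0,0,-3.5,0,1],[0,0,0,0,-3.6,0,1]]])

```text
time: 23.32
ee_pos: [0.4455, 0.356, 0.229]
tool_rot: [-0.525, 0.526, 0.476, -0.47]
wrist_force: [0.2, 0.0, -0.8]
grip_width: 1.002
```

```bash
python3 - <<'E'
from h import *
plan(.658,-.15,.22,.05+np.pi/2)
E
```

```text
t 23.32 pos [0.4455 0.356  0.229 ] toolx yaw 1.465 q6 -0.88 F [ 0.2  0.  -0.8] w 1.002 
turn [ 0.04  -0.894  0.028] shift [-12.017   0.202  -6.621]
```

Contact force confirmed it had seated before release. Now to the outer lid, 550 mm away, in two calls.

Request:
move_arm(targets=[[[0,0,0,-1.2,0,-0.65,1],[0,-0.2,0,-2.5,0,-1.35,1],[0,-0.3,0,-3.8,0,-2.05,1],[0,-0.4,0,-5.1,0,-2.8,1],[0,-0.5,0,-6.4,0,-3.5,1],[0,-0.6,0,-7.7,0,-4.2,1],[0,-0.7,0,-9,0,-5,1],[0,-0.9,0,-10.3,0.1,-5.7,1]]])

```text
time: 24.32
ee_pos: [0.6268, -0.081, 0.2184]
tool_rot: [0.487, -0.486, -0.513, 0.513]
wrist_force: [1.1, 0.9, 0.6]
grip_width: 1.002
```

```bash
python3 - <<'E'
from h import *
plan(.658,-.15,.22,.05+np.pi/2)
E
```

```text
t 24.32 pos [ 0.6268 -0.081   0.2184] toolx yaw 1.623 q6 -1.84 F [1.1 0.9 0.6] w 1.002 
turn [-0.008  0.011  0.003] shift [-1.763 -0.042 -0.69 ]
```

Request:
move_arm(targets=[[[0,0,0,-1.1,0,-0.45,1],[0,0,0,-1.75,0,-0.68,1],[0,0,0,-1.75,0,-0.68,1],[0,0,0,-1.75,0,-0.68,1],[0,0,0,-1.75,0,-0.68,1]]])

```text
time: 24.95
ee_pos: [0.6571, -0.1461, 0.2201]
tool_rot: [-0.487, 0.487, 0.513, -0.513]
wrist_force: [0.7, 0.6, 0.4]
grip_width: 1.001
```

```bash
python3 - <<'E'
from h import *
plan(.658,-.15,.22,.05+np.pi/2)
c,t=look(.658,-.15,.018,'w7.png')
E
```

```text
t 24.95 pos [ 0.6571 -0.1461  0.2201] toolx yaw 1.624 q6 -1.92 F [0.7 0.6 0.4] w 1.001 
turn [0.    0.016 0.002] shift [-0.099  0.002 -0.018]
```

View pics/w7.png

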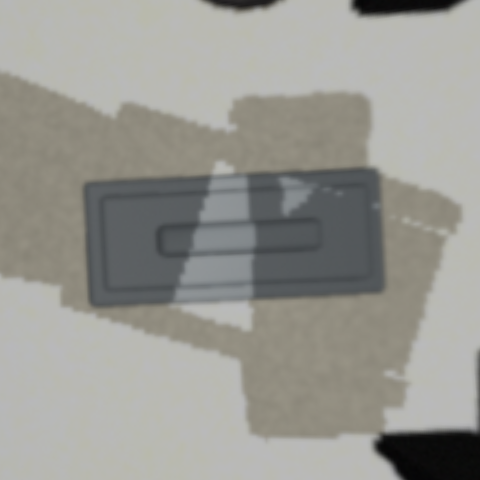

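The lid body corners are (84,184), (378,168), (384,292) and (91,306), giving centre (0.655, -0.1487) and yaw 0.054.

```bash
python3 - <<'E'
from h import *
plan(.655,-.1487,.0075,.054+np.pi/2)
E
```

```text
t 25.0 pos [ 0.6571 -0.1462  0.2202] toolx yaw 1.623 q6 -1.92 F [-0.3  0.  -0.3] w 0.999 
turn [ 0.001 -0.008  0.001] shift [-0.06   5.318  0.058]
```

Request:
move_arm(targets=[[[0,0,0,-0.06,1.2,0.06,1],[0,0,0,-0.06,2.5,0.06,1],[0,0,0,-0.06,3.8,0.06,1],[0,0,0,-0.06,4.7,0.06,1],[0,0,0,-0.06,5.2,0.06,1],[0,0,0,-0.06,5.31,0.06,1],[0,0,0,-0.06,5.31,0.06,1],[0,0,0,-0.06,5.31,0.06,1]]])

```text
time: 26.0
ee_pos: [0.6566, -0.1506, 0.0098]
tool_rot: [-0.486, 0.488, 0.513, -0.512]
wrist_force: [-0.4, -0.3, 0.5]
grip_width: 1.001
```

Request:
move_arm(targets=[[[0,0,0,0,0,0,0.4],[0,0,0,0,0,0,-1],[0,0,0,0,0,0,-1],[0,0,0,0,0,0,-1],[0,0,0,0,0,0,-1]]])

```text
time: 26.62
ee_pos: [0.655, -0.1501, 0.0076]
tool_rot: [0.487, -0.487, -0.513, 0.513]
wrist_force: [-0.7, -0.1, 2.0]
grip_width: 0.669
```

```bash
python3 - <<'E'
from h import *
plan(.428,.185,.26,-.107+np.pi/2)
E
```

```text
t 26.62 pos [ 0.655  -0.1501  0.0076] toolx yaw 1.622 q6 -1.93 F [-0.7 -0.1  2. ] w 0.669 
turn [-0.001  0.905  0.001] shift [ 8.658 -6.309  5.242]
```

Request:
move_arm(targets=[[[0,0,0,0,-0.6,0,-1],[0,0,0,0,-1.8,0,-1],[0,0,0,0,-3.2,0,-1],[0,0.1,0,0.4,-4.6,0.3,-1],[0,0.2,0,1.4,-5.6,0.9,-1],[0,0.4,0,2.6,-6.2,1.6,-1],[0,0.6,0,3.9,-6.3,2.4,-1],[0,0.8,0,5.2,-6.3,3.2,-1]]])

```text
time: 27.62
ee_pos: [0.5156, 0.0523, 0.2603]
tool_rot: [-0.522, 0.522, 0.477, -0.476]
wrist_force: [-0.2, 0.0, -0.2]
grip_width: 0.669
```

```bash
python3 - <<'E'
from h import *
plan(.428,.185,.26,-.107+np.pi/2)
E
```

```text
t 27.62 pos [0.5156 0.0523 0.2603] toolx yaw 1.48 q6 -1.48 F [-0.2  0.  -0.2] w 0.669 
turn [0.009 0.095 0.002] shift [3.107 0.005 2.482]
```

Request:
move_arm(targets=[[[0,0.1,0,1,0,0.8,-1],[0,0.1,0,2,0,1.6,-1],[0,0.1,0,3,0,2.4,-1],[0,0.1,0,3.1,0,2.48,-1],[0,0.1,0,3.1,0,2.48,-1],[0,0.1,0,3.1,0,2.48,-1]]])

```text
time: 28.38
ee_pos: [0.4294, 0.1824, 0.2594]
tool_rot: [-0.526, 0.526, 0.472, -0.473]
wrist_force: [0.2, 0.6, -1.4]
grip_width: 0.671
```

```bash
python3 - <<'E'
from h import *
plan(.4435,.3545,.13,-.107+np.pi/2)
c,t=look(.45,.352,.106,'w8.png')
E
```

```text
t 28.38 pos [0.4294 0.1824 0.2594] toolx yaw 1.463 q6 -1.18 F [ 0.2  0.6 -1.4] w 0.671 
turn [-0.    -0.003 -0.003] shift [4.317 3.234 0.111]
```

View pics/w8.png

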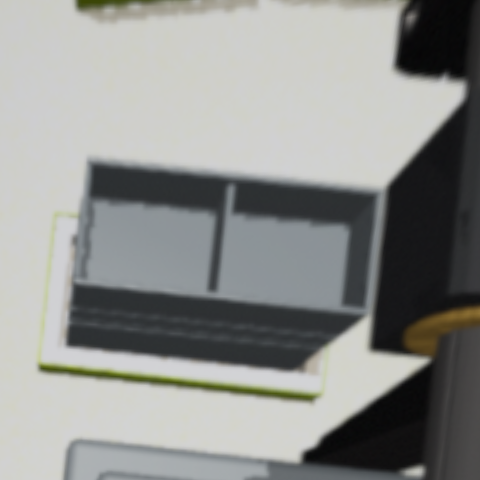

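The shallow tier is level and centred at (0.444, 0.354). I bring the lid in.

Request:
move_arm(targets=[[[0,0,0,1.4,0,0,-1],[0,0,0,2.8,0,0.05,-1],[0,0,0,3.9,0.3,0.1,-1],[0,0,0,4.3,1.2,0.11,-1],[0,0,0,4.3,2.3,0.11,-1],[0,0,0,4.3,3,0.11,-1],[0,0,0,4.3,3.2,0.11,-1],[0,0,0,4.3,3.2,0.11,-1]]])

```text
time: 29.42
ee_pos: [0.4433, 0.3544, 0.1317]
tool_rot: [-0.526, 0.526, 0.472, -0.473]
wrist_force: [0.2, 0.8, -0.1]
grip_width: 0.672
```

```bash
python3 - <<'E'
from h import *
plan(.4438,.3545,.1076,-.107+np.pi/2)
E
```

```text
t 29.43 pos [0.4433 0.3544 0.1317] toolx yaw 1.464 q6 -0.88 F [ 0.2  0.8 -0.1] w 0.672 
turn [-0.001 -0.001 -0.001] shift [ 0.005  0.602 -0.013]
```

Request:
move_arm(targets=[[[0,0,0,0,0.1,0,-1],[0,0,0,0,0.2,0,-1],[0,0,0,0,0.3,0,-1],[0,0,0,0,0.4,0,-1],[0,0,0,0,0.5,0,-1],[0,0,0,0,0.6,0,-1],[0,0,0,0,0.62,0,-1],[0,0,0,0,0.62,0,-1]]])

```text
time: 30.42
ee_pos: [0.4426, 0.3549, 0.1075]
tool_rot: [0.526, -0.526, -0.473, 0.473]
wrist_force: [-2.1, -1.4, 4.0]
grip_width: 0.674
```

The lid is at the expected height, 0.1075, with 4 N of contact. Release and withdraw.

Request:
move_arm(targets=[[[0,0,0,0,0,0,0.3],[0,0,0,0,0,0,1],[0,0,0,0,0,0,1],[0,0,0,0,0,0,1],[0,0,0,0,-1,0,1],[0,0,0,0,-2.4,0,1],[0,0,0,0,-3.2,0,1],[0,0,0,0,-3.2,0,1]]])

```text
time: 31.42
ee_pos: [0.4442, 0.3559, 0.2386]
tool_rot: [-0.525, 0.526, 0.475, -0.47]
wrist_force: [0.7, -0.4, -1.2]
grip_width: 1.004
```

Request:
move_arm(targets=[[[0,0,0,-1.4,0,0,1],[0,0,0,-2.8,0,0,1],[0,0,0,-4.2,0,0,1],[0,0,0,-4.2,0,0,1],[0,0,0,-4.2,0,0,1]]])

```text
time: 32.05
ee_pos: [0.4244, 0.1877, 0.2334]
tool_rot: [0.526, -0.526, -0.472, 0.473]
wrist_force: [-0.7, -0.2, -0.2]
grip_width: 1.001
```

```bash
python3 - <<'E'
from h import *
c=cap('wrist');a=rect(c,'wrist',.45,.352,.118,.24,1600)
n='scene';d=cap(n);b=cv2.resize(d['image'][50:200,180:380],(512,384))
cv2.imwrite('pics/f1.png',np.hstack([a,b])[:,:,::-1] if a.shape[1]+512<=900 else a);print(a.shape,bot.observe()['time'])
E
```

```text
(384, 384, 3) 32.15
```

```bash
python3 -c "
import cv2;i=cv2.imread('pics/f1.png');cv2.imwrite('pics/f2.png',cv2.resize(i,(790,338)))"
```

```text
(no output)
```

View pics/f2.png

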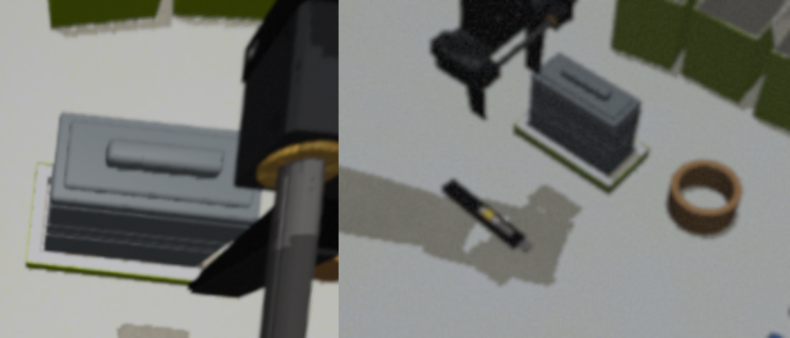

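The box stands square and level in the base: in the left view the lid edge (62,115) to (240,130) runs parallel to the base's lime edge. The seams are even and the arm is clear of it. The knife and tape are where they were. I'll hand it in.

```bash
python3 -c "
from workcell import bot
print(bot.job_done())"
```

```text
the job is handed in; nothing more can be done
None
```

The slim lunch box is assembled in the gift base: deep tier, middle lid, shallow tier and outer lid, placed in that order. I handed it in at about 32 s of the 134 s allowed, and no verdict was reported.

- **Seating:** each part was released at its expected seated height, within 1 mm by the arm's reading. Contact was light for all four parts, about 1 to 6 N. The wrist views taken before each following part went on put the first three parts within about 2 mm of each other.
- **Final check:** the last picture shows the box level and square in the base, with the gripper open and clear. I judged the outer lid from that picture and the arm height, not from a separate measurement.
- **Bystanders:** the knife and tape look unmoved in the last picture. I did not re-measure the stapler, cards or scissors at the end, but no unexpected force was seen during any move.
- **Disagreements:**
    - The first rough centres from the fixed cameras were up to about 1 cm off for the deep tier, so I relied on the close wrist looks.
    - The automatic colour outline gave wrong sizes on glare, so I used rim corners read from the pictures.

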